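# Lay out the brake refit kit

## Robot

A 6-joint arm with a two-finger parallel gripper is mounted at the origin on the work surface. World frame = base frame: x ahead of the robot, y to its left, z up, the work surface at z = 0. Lengths are in m, angles in rad, forces in N, time in s.
With the tool pointing down it reaches from about 0.4 to 0.825 m from the base axis. Payload 7 kg.
Tool frame: the origin (TCP) lies at the very end of the fingers, on their centre line; the grasp point (between the pads) lies manip.grasp_offset behind it (manip.grasp_offset is the distance from the TCP to the grasp point, in m); z points along the fingers, y is the line along which they close (so a half turn about z gives the same grasp; the last joint's range is limited). The gripper opens to 88 mm and grips with 3 to 60 N. Pads are 19 mm wide; open, the fingers measure 130 mm over their backs; the gripper's body (78 mm by 193 mm) begins 47 mm behind the grasp point.
Start: joints at [-0.933, 0.359, 0.012, 0, -1.224, -0.288], TCP at [0.231, -0.634, 0.227] pointing down, gripper open.
Joint ranges: [-3.07, 3.07], [-1.43, 2.12], [-1.02, 1.25], [-3.03, 1.67], [-3.05, -0], [-3.03, 3.03]. Speed limits (rad/s): [2.39, 2.39, 3.01, 3.14, 3.14, 3.14].

## Interface

Orientations are given as a rotation vector (axis times angle).
In Python, from workcell import manip gives the robot as it stands.
- The arm moves only by the tool jog_arm, never from a script. Its argument "commands" is a list of rows, each a list of 3 entries, a list of its own where there are three numbers: the shift along the tool's x, y, z in units of 25 mm (1.0 is 25 mm), then the turn, a rotation vector about the tool's x, y, z in units of 6 degrees (1.0 is 6 degrees), then the finger opening in mm, from 0 to 87.6. In form: [[[tx, ty, tz], [wx, wy, wz], fingers], ...]. A call has 1 to 8 rows; each row shifts and turns the commanded pose from where the row before left it, along the tool's axes as they then stand; what a row does not reach is not made up. A row lasts 1/10 s, in which the tool goes at most 50 mm and 8.59 degrees, less where a joint would pass 70% of its speed; a pose out of reach is approached as far as the arm can. A call is refused whole if a number of a shift passes 1 or a number of a turn 1, either way. A call with a gripper value outside its range is refused whole. The fingers move at their own pace and stop on an object; "newtons" is the grip in N (left out, the last holds). Time passes only in rows, so rows that do not move let the fingers close. It gives the time, the measured TCP pose, the force, the opening and the grip force at its end, in the units of the state.
- manip.read_state(): the state, without advancing time (a new reading comes with each control period).
- manip.camera(name): name is "scene" or "top" or "wrist"; returns (picture, depth): 480x640x3 uint8, red, green, blue; 480x640 float32, m along the optical axis (not along the pixel's ray), 0 where there is no reading.
- manip.camera_model(name): a dict with "fov_y" (degrees; the focal length in pixels is half the picture's height over the tangent of half this angle, whatever the lens; pixels are square), "cx", "cy" (the principal point, pixels), "R" (3x3) and "t" (3): a world point X has camera coordinates R X + t. Camera axes: x right, y down, z forward; pixel columns grow to the right and rows downward; lengths in m; the calibration is good to about 2 mm. A picture is of the moment at which its call begins: read the wrist's pose just before it. camera_model takes no time and is no camera call; for the wrist camera it gives the pose at the moment of the call.
- manip.close_job(): hands the job in; it is judged then, once.
The state is a dict: "clock": time; "joint_positions": joint angles; "dq": joint speeds; "tau": joint torques, N m; "ee_pos": TCP position; "orientation": TCP orientation; "ft_force": force on the tool from outside, world axes, zero at the start; "moment": the same for the moment, N m; "width": opening from 0.0 (shut) to 1.0 (fully open); "grasp_force": force on a finger pad.
Only numpy, scipy, OpenCV 4.12 (cv2) and the standard library are available. Lean on these libraries where they do the work, as an engineer would, in place of code of your own. Each camera call takes 0.05 s, during which the arm holds its last target. There are 200 camera calls.

## Task

Lay out the brake refit kit in the steel tray, each part lying flat on the floor of the well made for it: the long bolt in the long slot, the small collar in the round well, the brake pad in the rectangular well, and the L-shaped bracket in the L-shaped well, turned so that it drops right in. Leave the short bolt and the wide collar where they lie on the cardboard.

Things in the scene. Friction and masses are not known exactly. Their poses are not given: they have to be found in the camera images.
- bolt_long: The longer steel bolt, lying on the 3 mm cardboard like all the parts: 76 mm long, shaft 14 mm across, hexagon head (-x end, 12 mm long) and hexagon nut (4 to 16 mm from the +x end), both 22 mm across flats; the shaft between is free to pinch. Origin: mid-length on its axis, 11 mm above its support; x along it. 0.12 kg. Goes in insert_slot, either way round.
- collar: The smaller aluminium collar of two: a ring of 40 mm outside diameter, 22 mm bore, 20 mm high, standing on its flat face. Origin: centre of its underside, z along its axis. About 0.06 kg. Goes in insert_round.
- pad: Brake pad lying flat: steel backing plate 60 x 36 x 6 mm below, black friction block 34 mm wide (y) in two halves on it, 18 mm high in all. Origin: centre of its underside; x along the 60 mm side, y along the 36 mm side, z up. About 0.13 kg. Goes in insert_rect, either way round, block upwards as it lies.
- bracket: L-shaped aluminium bracket lying flat, 18 mm thick, two equal arms 24 mm wide and 66 mm long outside. Origin: underside, centre of the enclosing 66 mm square; z up. The L's corner is at (-x, -y): one arm covers x -33..33, y -33..-9 mm, the other x -33..-9, y -33..33 mm. 0.11 kg. Goes in insert_ell with its x and y along the insert's.
- bolt_short: Look-alike, to be left alone: the shorter steel bolt, 50 mm long, otherwise like the long one (shaft 14 mm, hexagons 22 mm across flats). Origin: middle of its length on its axis, x along it.
- collar_wide: Look-alike, to be left alone: the wider aluminium collar, 58 mm outside diameter, 36 mm bore, 20 mm high. Origin: centre of its underside.
- insert_slot: Grey insert 104 x 104 x 10 mm, fixed with three others, two by two in any order, in a low steel tray (flanged rim 12 mm over the shelf). Origin: centre of its underside, z up. Black well floor 3 mm above the origin, grey top 10 mm above it. Its well is a long slot 92 mm (along x) by 38 mm (along y), centred.
- insert_round: Grey insert 104 x 104 x 10 mm, fixed with three others, two by two in any order, in a low steel tray (flanged rim 12 mm over the shelf). Origin: centre of its underside, z up. Black well floor 3 mm above the origin, grey top 10 mm above it. Its well is round, 56 mm in diameter, centred.
- insert_rect: Grey insert 104 x 104 x 10 mm, fixed with three others, two by two in any order, in a low steel tray (flanged rim 12 mm over the shelf). Origin: centre of its underside, z up. Black well floor 3 mm above the origin, grey top 10 mm above it. Its well is a rectangle 76 mm (along x) by 52 mm (along y), centred.
- insert_ell: Grey insert 104 x 104 x 10 mm, fixed with three others, two by two in any order, in a low steel tray (flanged rim 12 mm over the shelf). Origin: centre of its underside, z up. Black well floor 3 mm above the origin, grey top 10 mm above it. Its well is an L: a centred 80 mm square less a raised 42 mm square in its (+x, +y) corner; the L's corner is at (-x, -y), its arms 38 mm wide.
Mind the look-alikes: they are no part of the job. Leave any pink look-alike of the bracket alone.

How it is judged:
By the outcome, as a careful person would: the job done as asked, in the order asked, and still so for the second after the job is handed in, with the robot touching nothing.
It also fails if it takes over 99 s, if anything falls off the work surface, if the arm or the gripper's body presses on something with over 40 N, if the wrist force passes 120 N, or if a joint passes its speed limit or range.

## Working session

There is one attempt and no reset: what is moved stays moved. The work goes in short steps, Python scripts to look and compute and a tool call to move; the robot and the scene stay as the last step left them, time stands still between calls to the robot, and variables do not carry over. Pictures are saved under pics/ and viewed, at most 14 in all, crops included, and the job is handed in when it is done.

Besides the shell and the picture viewer there is one more tool, called after "Request:" by a JSON object that holds its "fn" and its "kwargs", one argument or row to a line. jog_arm: Moves the arm, as the interface text tells. Its arguments: {"type":"object","properties":{"commands":{"type":"array","items":{"type":"array"}},"newtons":{"type":"number"}},"required":["commands"]}

```bash
ls; mkdir -p pics
cat > h.py <<'E'
import numpy as np, cv2
from workcell import manip
from scipy.spatial.transform import Rotation as Ro
def cam(n):
    m=manip.camera_model(n); im,d=manip.camera(n); return im,d,m
def f(m): return 240/np.tan(np.radians(m["fov_y"])/2)
def ray(m,uv):
    uv=np.atleast_2d(uv).astype(float); R=np.array(m["R"]);t=np.array(m["t"])
    d=np.c_[(uv[:,0]-m["cx"])/f(m),(uv[:,1]-m["cy"])/f(m),np.ones(len(uv))]@R
    return -R.T@t,d
def plane(m,uv,z):
    c,d=ray(m,uv); return c+d*((z-c[2])/d[:,2])[:,None]
def depthpts(m,d):
    v,u=np.mgrid[0:480,0:640]; c,r=ray(m,np.c_[u.ravel(),v.ravel()])
    return (c+r*d.ravel()[:,None]).reshape(480,640,3)
def save(n,im): cv2.imwrite("pics/"+n,cv2.cvtColor(im,cv2.COLOR_RGB2BGR))
E
python3 - <<'E'
from h import *
s=manip.read_state(); print({k:np.round(v,3) for k,v in s.items()}, manip.grasp_offset)
for n in ("top","scene"):
    im,d,m=cam(n); print(n,{k:np.round(v,3).tolist() for k,v in m.items() if not isinstance(v,str)}); save(n+"0.png",im); np.savez(n+"0.npz",im=im,d=d)
E
```

```text
pics
{'clock': np.float64(0.0), 'joint_positions': array([-0.933,  0.359,  0.011, -0.   , -1.224, -0.288]), 'dq': array([ 0.002,  0.   , -0.001,  0.   , -0.   , -0.002]), 'tau': array([ 1.0000e-03, -5.8272e+01,  2.9306e+01,  6.9970e+00,  7.0000e-03,
       -0.0000e+00]), 'ee_pos': array([ 0.231, -0.634,  0.226]), 'orientation': array([ 5.460e-01, -3.093e+00, -2.000e-03]), 'ft_force': array([-0.09 ,  0.225,  0.167]), 'moment': array([ 0.009, -0.01 , -0.028]), 'grasp_force': np.float64(0.0), 'width': np.float64(1.0)} 0.0188
top {'fov_y': 55.763, 'cx': 315.343, 'cy': 240.671, 'R': [[-0.028, -1.0, -0.014], [-0.999, 0.028, -0.04], [0.04, 0.013, -0.999]], 't': [-0.052, 0.52, 0.965]}
scene {'fov_y': 45.652, 'cx': 308.091, 'cy': 235.017, 'R': [[0.563, 0.827, 0.012], [0.653, -0.436, -0.619], [-0.507, 0.356, -0.785]], 't': [-0.246, -0.346, 1.499]}
```

View pics/top0.png

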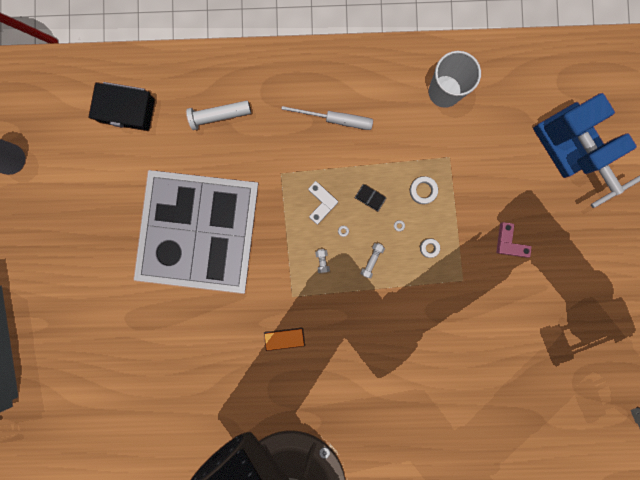

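View pics/scene0.png

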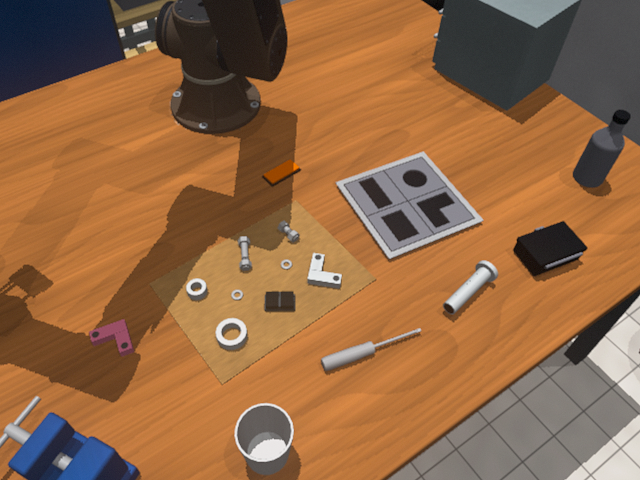

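The top view shows these candidates:
- **Bolts:** long at (373,260), short at (322,260).
- **Collars:** small at (430,248), wide at (424,190). The loose washers at (343,231) and (399,226) are not collars.
- **Bracket:** grey one at (321,202), pink one at (514,242).
- **Pad:** on the cardboard at (370,197). The orange block at (285,339) and black box at (122,106) are unrelated.
- **Tray wells:** L (175,205), rectangle (223,210), round (169,253), slot (218,258).

By the description I choose the long bolt, small collar, grey bracket and pad.

Next I'll take coarse positions and move the wrist camera over for a closer look.

Run:
```python
from h import *
m=manip.camera_model("top"); d=np.load("top0.npz")["d"]; P=depthpts(m,d)
for n,uv in dict(long=(373,260),short=(322,260),collar=(430,239),cw=(424,179),br=(328,204),pad=(370,197),board=(350,270),table=(270,250),ell=(165,215),rect=(223,210),rnd=(169,253),slot=(218,258),instop=(195,215),rim=(153,175),washer=(348,231)).items():
    print(n,P[uv[1],uv[0]].round(4))
w=manip.camera_model("wrist"); s=manip.read_state()
R=np.array(w["R"]);t=np.array(w["t"]);T=Ro.from_rotvec(s["orientation"]).as_matrix()
print("wrist cam in tool",(T.T@(-R.T@t-s["ee_pos"])).round(3),"\naxes in tool\n",(R@T).round(3),w["fov_y"]); print("tool axes\n",T.round(3))
```

```text
long [ 0.4738 -0.1878  0.0199]
short [ 0.4768 -0.0797  0.021 ]
collar [ 0.5149 -0.3091  0.0229]
cw [ 0.6425 -0.3007  0.0251]
br [ 0.5955 -0.0958  0.0226]
pad [ 0.6087 -0.1861  0.0164]
board [ 4.535e-01 -1.396e-01  3.000e-04]
table [0.5015 0.0325 0.0014]
ell [0.5842 0.2599 0.0027]
rect [0.5913 0.1326 0.0039]
rnd [0.501  0.2515 0.0052]
slot [0.4873 0.1454 0.004 ]
instop [0.5815 0.1919 0.0108]
rim [0.6716 0.2826 0.0091]
washer [ 0.5378 -0.1375  0.0057]
wrist cam in tool [ 0.075 -0.001 -0.159] 
axes in tool
 [[-0.     1.     0.001]
 [-0.961 -0.    -0.277]
 [-0.277 -0.001  0.961]] 68.09865491203236
tool axes
 [[-0.939 -0.343 -0.001]
 [-0.343  0.939  0.001]
 [ 0.     0.001 -1.   ]]
```

Request:
{"fn": "jog_arm", "kwargs": {
  "commands": [
    [[-1,0.68,0],[0,0,0],87],
    [[-1,0.68,0],[0,0,0],87],
    [[-1,0.68,0],[0,0,0],87],
    [[-1,0.68,0],[0,0,0],87],
    [[-1,0.68,0],[0,0,0],87],
    [[-1,0.68,0],[0,0,0],87],
    [[-1,0.68,0],[0,0,0],87],
    [[-1,0.68,0],[0,0,0],87]
  ]
}}

```text
clock: 0.9
ee_pos: [0.373, -0.4365, 0.2262]
orientation: [0.547, -3.093, -0.001]
ft_force: [0.4, -0.0, 0.6]
width: 0.989
grasp_force: 0.0
```

Request:
{"fn": "jog_arm", "kwargs": {
  "commands": [
    [[-1,0.68,0],[0,0,0],87],
    [[-1,0.68,0],[0,0,0],87],
    [[-1,0.68,0],[0,0,0],87],
    [[-1,0.68,0],[0,0,0],87],
    [[-1,0.68,0],[0,0,0],87],
    [[0,0,0],[0,0,0],87],
    [[0,0,0],[0,0,0],87]
  ]
}}

```text
clock: 1.6
ee_pos: [0.461, -0.3145, 0.2263]
orientation: [0.549, -3.093, -0.001]
ft_force: [0.5, 0.0, -1.0]
width: 0.99
grasp_force: 0.0
```

Run:
```python
from h import *
s=manip.read_state(); print(s["clock"],s["ee_pos"].round(4),s["orientation"].round(3),np.abs(s["dq"]).max())
im,d,m=cam("wrist"); save("w1.png",im); np.savez("w1.npz",im=im,d=d,**{k:v for k,v in m.items() if not isinstance(v,str)})
```

```text
1.6 [ 0.461  -0.3145  0.2263] [ 5.490e-01 -3.093e+00 -1.000e-03] 0.02759365491989813
```

Request:
{"fn": "jog_arm", "kwargs": {
  "commands": [
    [[-1,0.68,0],[0,0,0],87],
    [[-1,0.68,0],[0,0,0],87],
    [[-1,0.68,0],[0,0,0],87],
    [[-1,0.68,0],[0,0,0],87],
    [[-1,0.68,0],[0,0,0],87],
    [[0,0,0],[0,0,0],87],
    [[0,0,0],[0,0,0],87]
  ]
}}

```text
clock: 2.35
ee_pos: [0.549, -0.1928, 0.2262]
orientation: [0.547, -3.093, -0.0]
ft_force: [0.6, 0.4, -0.1]
width: 0.991
grasp_force: 0.0
```

Run:
```python
from h import *
s=manip.read_state(); print(s["clock"],s["ee_pos"].round(4),s["orientation"].round(3),np.abs(s["dq"]).max())
im,d,m=cam("wrist"); save("w2.png",im); np.savez("w2.npz",im=im,d=d,**{k:v for k,v in m.items() if not isinstance(v,str)})
```

```text
2.35 [ 0.549  -0.1928  0.2262] [ 0.547 -3.093 -0.   ] 0.018640497970075928
```

View pics/w1.png

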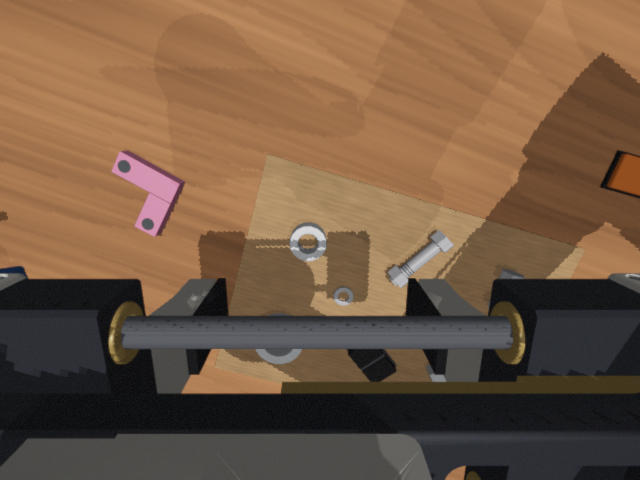

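View pics/w2.png

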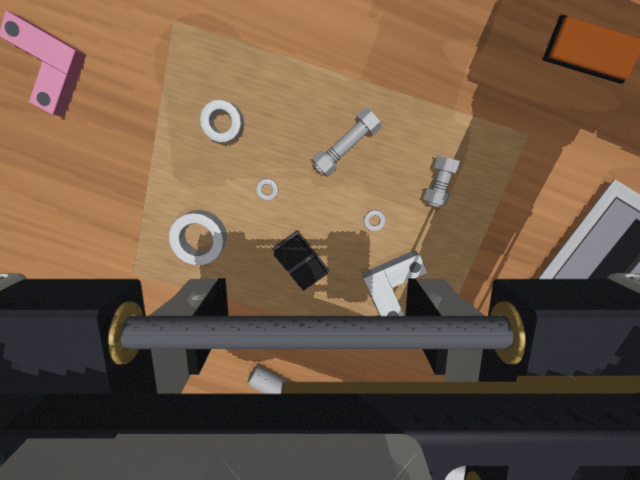

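The w2 view shows the long bolt at (347,142), short bolt (440,182), small collar (221,121), wide collar (196,238), pad (301,260), bracket (395,285, partly hidden by the finger) and pink bracket (45,60). Washers are at (267,189) and (374,221). Next I'll segment them and triangulate.

```bash
cat >> h.py <<'E'
def blobs(im,mask,amin,amax,box):
    x0,y0,x1,y1=box; k=np.zeros_like(mask); k[y0:y1,x0:x1]=mask[y0:y1,x0:x1]
    cs,_=cv2.findContours(k,cv2.RETR_EXTERNAL,cv2.CHAIN_APPROX_NONE)
    return [c for c in cs if amin<cv2.contourArea(c)<amax]
def grey(im,v=110,s=45):
    h=cv2.cvtColor(im,cv2.COLOR_RGB2HSV); return ((h[...,1]<s)&(h[...,2]>v)).astype(np.uint8)*255
def dark(im,v=60): return (im.max(2)<v).astype(np.uint8)*255
def tri(m1,p1,m2,p2):
    Pm=lambda m:np.array([[f(m),0,m["cx"]],[0,f(m),m["cy"]],[0,0,1]])@np.c_[np.array(m["R"]),np.array(m["t"])]
    X=cv2.triangulatePoints(Pm(m1),Pm(m2),np.float64(p1).reshape(2,1),np.float64(p2).reshape(2,1)); return (X[:3]/X[3]).ravel()
E
python3 - <<'E'
from h import *
def show(name,im,m,mask,amin,amax,box):
    for c in blobs(im,mask,amin,amax,box):
        (cx,cy),(w,h),a=cv2.minAreaRect(c); X=plane(m,cv2.boxPoints(cv2.minAreaRect(c)),0.014); 
        e1,e2=X[1]-X[0],X[2]-X[1]; e=e1 if np.linalg.norm(e1)>np.linalg.norm(e2) else e2
        print(name,"px",(round(cx,1),round(cy,1)),"xy",X.mean(0)[:2].round(4),"size mm",(1000*np.linalg.norm(e1)).round(),(1000*np.linalg.norm(e2)).round(),"ang",np.degrees(np.arctan2(e[1],e[0])).round(1),"area",cv2.contourArea(c))
t=np.load("top0.npz"); mt=manip.camera_model("top")
w=np.load("w2.npz")
show("topG",t["im"],mt,grey(t["im"]),40,3000,(285,160,460,292))
show("topD",t["im"],mt,dark(t["im"]),80,3000,(340,175,400,220))
show("topW",t["im"],mt,dark(t["im"]),80,3000,(140,175,252,288))
show("w2G",w["im"],w,grey(w["im"]),150,9000,(140,20,530,280))
show("w2D",w["im"],w,dark(w["im"],50),150,9000,(250,220,350,300))
s=np.load("scene0.npz"); ms=manip.camera_model("scene")
show("scG",s["im"],ms,grey(s["im"]),40,3000,(150,200,376,382))
show("scD",s["im"],ms,dark(s["im"]),80,3000,(255,280,305,320))
show("scW",s["im"],ms,dark(s["im"]),80,3000,(345,160,475,250))
E
```

```text
topG px (321.0, 260.5) xy [ 0.4758 -0.0775] size mm 21.0 49.0 ang 178.4 area 144.5
topG px (372.2, 260.1) xy [ 0.4737 -0.1867] size mm 77.0 25.0 ang -27.5 area 229.0
topG px (430.0, 248.0) xy [ 0.496  -0.3106] size mm 38.0 38.0 ang 177.8 area 265.0
topG px (343.0, 231.0) xy [ 0.5376 -0.1263] size mm 21.0 21.0 ang 178.3 area 79.5
topG px (399.0, 225.0) xy [ 0.547  -0.2464] size mm 21.0 21.0 ang -2.0 area 78.0
topG px (316.1, 202.4) xy [ 0.6009 -0.0705] size mm 68.0 68.0 ang -134.7 area 564.0
topG px (424.0, 190.0) xy [ 0.6207 -0.3024] size mm 56.0 56.0 ang 177.8 area 551.5
topD px (370.2, 197.2) xy [ 0.6085 -0.1868] size mm 34.0 55.0 ang -122.9 area 326.0
topW px (168.1, 252.6) xy [0.5018 0.2504] size mm 52.0 51.0 ang -34.8 area 436.0
topW px (216.6, 258.4) xy [0.4865 0.1461] size mm 88.0 35.0 ang -8.2 area 601.5
topW px (222.8, 209.6) xy [0.5912 0.1309] size mm 72.0 49.0 ang -7.8 area 696.5
topW px (174.3, 204.0) xy [0.6063 0.2355] size mm 77.0 77.0 ang -7.9 area 805.5
w2G px (395.4, 274.9) xy [ 0.5894 -0.0857] size mm 67.0 25.0 ang 135.6 area 781.0
w2G px (195.5, 238.5) xy [ 0.6251 
[... 884 characters left out ...]
.0) xy [ 0.5469 -0.1298] size mm 21.0 20.0 ang 56.3 area 65.5
scG px (325.7, 268.1) xy [ 0.5998 -0.068 ] size mm 67.0 69.0 ang 45.0 area 492.0
scG px (244.0, 251.0) xy [ 0.4701 -0.184 ] size mm 23.0 79.0 ang -28.4 area 170.0
scG px (289.8, 232.3) xy [ 0.4816 -0.0782] size mm 23.0 38.0 ang 4.4 area 75.0
scG px (369.2, 214.1) xy [0.534  0.0947] size mm 51.0 124.0 ang -9.5 area 515.5
scW px (399.6, 224.9) xy [0.5956 0.1305] size mm 51.0 84.0 ang -9.6 area 521.5
scW px (438.5, 207.3) xy [0.6045 0.2355] size mm 82.0 86.0 ang -10.2 area 570.0
scW px (375.2, 192.7) xy [0.4922 0.1451] size mm 36.0 97.0 ang -8.8 area 378.5
scW px (414.0, 178.5) xy [0.5077 0.2477] size mm 52.0 48.0 ang 56.4 area 256.0
```

Run:
```python
from h import *
mt=manip.camera_model("top");ms=manip.camera_model("scene"); w={k:v for k,v in np.load("w2.npz").items()}
for n,a,b in [("bolt",(372.2,260.1),(346.2,142.3)),("collar",(430,248),(220,121)),("pad",(370.2,197.2),(299.6,260.4))]: print("w2-top",n,tri(mt,a,w,b).round(4))
for n,a,b in [("bolt",(372.2,260.1),(244,251)),("collar",(430,248),(195.5,286.5)),("bracket",(316.1,202.4),(325.7,268.1)),("rect",(222.8,209.6),(399.6,224.9)),("ell",(174.3,204),(438.5,207.3)),("slot",(216.6,258.4),(375.2,192.7)),("round",(168.1,252.6),(414,178.5))]: print("sc-top",n,tri(mt,a,ms,b).round(4), "top@.008",plane(mt,a,.008)[0,:2].round(4))
im=w["im"][90:210,160:480]; save("crop1.png",cv2.resize(im,None,fx=2.5,fy=2.5,interpolation=cv2.INTER_CUBIC))
```

```text
w2-top bolt [ 0.4738 -0.1883 -0.0005]
w2-top collar [ 0.4939 -0.2881  0.1119]
w2-top pad [ 0.6109 -0.1892  0.0046]
sc-top bolt [ 0.4738 -0.1859  0.0186] top@.008 [ 0.4736 -0.1874]
sc-top collar [ 0.4961 -0.3092  0.0185] top@.008 [ 0.4961 -0.312 ]
sc-top bracket [ 0.601  -0.0696  0.0158] top@.008 [ 0.6015 -0.0704]
sc-top rect [0.5925 0.1334 0.0078] top@.008 [0.5917 0.1321]
sc-top ell [0.6058 0.2348 0.0145] top@.008 [0.607  0.2374]
sc-top slot [0.4873 0.1494 0.0059] top@.008 [0.4865 0.1476]
sc-top round [0.5022 0.2538 0.0053] top@.008 [0.5019 0.2525]
```

View pics/crop1.png

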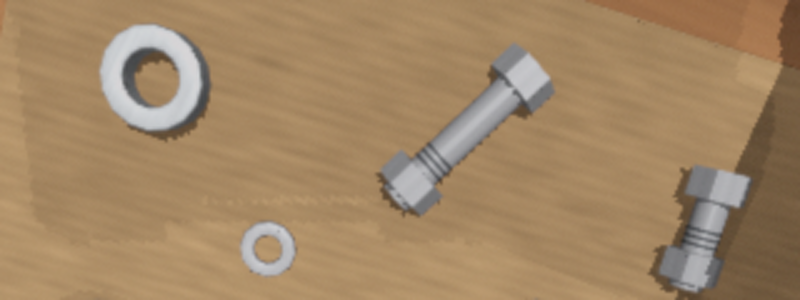

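The crop confirms it. The long bolt has free shaft between head and nut, the short bolt is at the right, and the small collar is at the left. Next: turn to the bolt's axis (world -27°) while descending.

Request:
{"fn": "jog_arm", "kwargs": {
  "commands": [
    [[0,0,0.3],[0,0,0.98],50],
    [[0,0,0.3],[0,0,0.98],50],
    [[0,0,0.3],[0,0,0.98],50],
    [[0,0,0.3],[0,0,0.98],50],
    [[0,0,0.3],[0,0,0.98],50],
    [[0,0,0.3],[0,0,0.98],50],
    [[0,0,0.3],[0,0,0.98],50],
    [[0,0,0.3],[0,0,0.98],50]
  ],
  "newtons": 30
}}

```text
clock: 3.2
ee_pos: [0.5484, -0.1938, 0.1664]
orientation: [-0.743, -3.052, 0.0]
ft_force: [-0.1, -0.1, 0.3]
width: 0.571
grasp_force: 0.0
```

```bash
cat >> h.py <<'E'
def go(x,y,z,axis):
    "turn (units) to bring tool x parallel to axis deg mod 180; shift (units) in tool axes after that turn"
    s=manip.read_state(); T=Ro.from_rotvec(s["orientation"]).as_matrix(); p=s["ee_pos"]
    yaw=np.degrees(np.arctan2(T[1,0],T[0,0])); dy=(axis-yaw+90)%180-90
    dx=np.array([x,y,z])-p; T2=Ro.from_euler("z",dy,degrees=True).as_matrix()@T
    print("t",round(s["clock"],2),"p",p.round(4),"yaw",yaw.round(1),"q6",s["joint_positions"][5].round(2),"F",s["ft_force"].round(1),"w",round(s["width"]*87.6,1),"| turn",(-dy/6).round(2),"then shift",(T2.T@dx/.025).round(2),"| shift now",(T.T@dx/.025).round(2),"tilt",np.degrees(np.arccos(-T[2,2])).round(2))
E
python3 -c "
from h import *
go(.4745,-.188,.011,-27)"
```

```text
t 3.2 p [ 0.5484 -0.1938  0.1664] yaw 152.7 q6 -2.04 F [-0.1 -0.1  0.3] w 50.0 | turn -0.06 then shift [ 2.74 -1.14  6.21] | shift now [ 2.73 -1.15  6.21] tilt 0.01
```

Request:
{"fn": "jog_arm", "kwargs": {
  "commands": [
    [[0.91,-0.38,0.8],[0,0,0],50],
    [[0.91,-0.38,0.8],[0,0,0],50],
    [[0.91,-0.38,0.8],[0,0,0],50],
    [[0,0,0.9],[0,0,0],50],
    [[0,0,0.9],[0,0,0],50],
    [[0,0,0.8],[0,0,0],50],
    [[0,0,0],[0,0,0],50]
  ]
}}

```text
clock: 3.9
ee_pos: [0.4729, -0.1878, 0.0395]
orientation: [-0.736, -3.05, 0.001]
ft_force: [-0.5, 0.1, 0.8]
width: 0.572
grasp_force: 0.0
```

```bash
python3 -c "
from h import *
go(.4745,-.188,.012,-27)
im,d,m=cam('wrist'); save('w3.png',im)"
```

```text
t 3.9 p [ 0.4729 -0.1878  0.0395] yaw 152.9 q6 -2.05 F [-0.5  0.1  0.8] w 50.1 | turn -0.02 then shift [-0.07  0.02  1.1 ] | shift now [-0.07  0.02  1.1 ] tilt 0.26
```

View pics/w3.png

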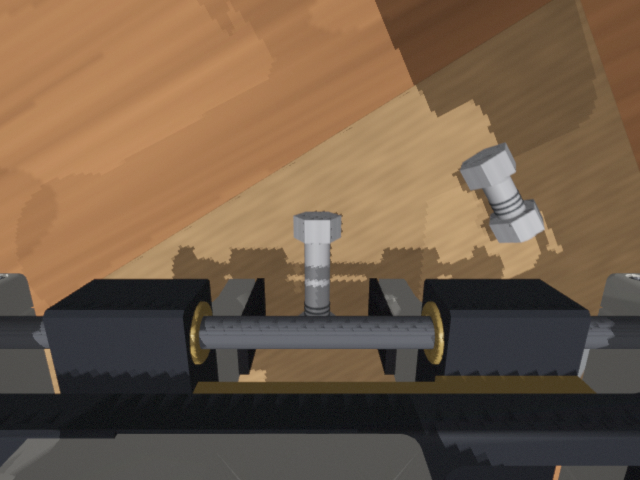

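The bolt lies centred between the fingers at column 317 and aligned with them, its head at (317,225). Descend, grip and lift.

Request:
{"fn": "jog_arm", "kwargs": {
  "commands": [
    [[-0.05,0,0.6],[0,0,0],50],
    [[0,0,0.5],[0,0,0],50],
    [[0,0,0],[0,0,0],8],
    [[0,0,0],[0,0,0],8],
    [[0,0,0],[0,0,0],8],
    [[0,0,0],[0,0,0],8],
    [[0,0,0],[0,0,0],8],
    [[0,0,0],[0,0,0],8]
  ],
  "newtons": 30
}}

```text
clock: 4.75
ee_pos: [0.4768, -0.1875, 0.0147]
orientation: [0.733, 3.054, -0.0]
ft_force: [-2.1, 0.5, 5.8]
width: 0.134
grasp_force: 30.1
```

Request:
{"fn": "jog_arm", "kwargs": {
  "commands": [
    [[0,0,-0.8],[0,0,0],8],
    [[0,0,-1],[0,0,-0.6],8],
    [[0,0,-1],[0,0,-0.6],8],
    [[0,0,-1],[0,0,-0.6],8],
    [[0,0,-1],[0,0,-0.6],8],
    [[0,0,-1],[0,0,-0.8],8],
    [[0,0,0],[0,0,0],8]
  ]
}}

```text
clock: 5.45
ee_pos: [0.4785, -0.1876, 0.1625]
orientation: [0.208, 3.129, -0.001]
ft_force: [0.9, -0.5, -0.5]
width: 0.141
grasp_force: 29.9
```

```bash
python3 -c "
from h import *
go(.487,.1485,.03,-8); go(.6,.04,.16,-8)"
```

```text
t 5.45 p [ 0.4785 -0.1876  0.1625] yaw 172.4 q6 -1.71 F [ 0.9 -0.5 -0.5] w 12.3 | turn 0.06 then shift [ 1.57 13.36  5.29] | shift now [ 1.48 13.37  5.29] tilt 0.34
t 5.45 p [ 0.4785 -0.1876  0.1625] yaw 172.4 q6 -1.71 F [ 0.9 -0.5 -0.5] w 12.3 | turn 0.06 then shift [-3.54  9.69  0.12] | shift now [-3.61  9.67  0.12] tilt 0.34
```

Request:
{"fn": "jog_arm", "kwargs": {
  "commands": [
    [[-0.35,1,0],[0,0,0],8],
    [[-0.35,1,0],[0,0,0],8],
    [[-0.35,1,0],[0,0,0],8],
    [[-0.35,1,0],[0,0,0],8],
    [[-0.35,1,0],[0,0,0],8],
    [[-0.35,1,0],[0,0,0],8],
    [[-0.35,1,0],[0,0,0],8],
    [[-0.35,1,0],[0,0,0],8]
  ]
}}

```text
clock: 6.25
ee_pos: [0.5729, 0.0023, 0.1581]
orientation: [-0.215, -3.133, 0.0]
ft_force: [0.8, -1.1, -0.5]
width: 0.139
grasp_force: 29.9
```

Request:
{"fn": "jog_arm", "kwargs": {
  "commands": [
    [[-0.5,1,0],[0,0,0],8],
    [[-0.5,1,0],[0,0,0],8],
    [[-0.5,1,0],[0,0,0],8],
    [[0,1,0],[0,0,0],8],
    [[0,0,0],[0,0,0],8],
    [[0,0,0],[0,0,0],8]
  ]
}}

```text
clock: 6.85
ee_pos: [0.6231, 0.0955, 0.1579]
orientation: [-0.213, -3.133, 0.001]
ft_force: [-0.6, 0.1, -0.2]
width: 0.143
grasp_force: 29.9
```

Run:
```python
from h import *
im,d,m=cam("wrist"); save("w4.png",im); np.savez("w4.npz",im=im,d=d,**{k:v for k,v in m.items() if not isinstance(v,str)})
for c in blobs(im,dark(im),300,20000,(0,0,640,275)):
    (cx,cy),(w,h),a=cv2.minAreaRect(c); X=plane(m,cv2.boxPoints(cv2.minAreaRect(c)),0.008); e1,e2=X[1]-X[0],X[2]-X[1]
    e=e1 if np.linalg.norm(e1)>np.linalg.norm(e2) else e2
    print((round(cx),round(cy)),X.mean(0).round(4),np.linalg.norm(e1).round(3),np.linalg.norm(e2).round(3),np.degrees(np.arctan2(e[1],e[0])).round(1))
P=depthpts(m,d); go(.487,.1485,.03,-8)
```

```text
(17, 254) [ 0.6153 -0.182   0.008 ] 0.038 0.034 152.1
(352, 183) [0.5932 0.1291 0.008 ] 0.075 0.048 169.6
(474, 185) [0.6096 0.2344 0.008 ] 0.081 0.081 80.4
(503, 47) [0.503  0.2581 0.008 ] 0.033 0.055 14.4
(356, 55) [0.4946 0.1431 0.008 ] 0.08 0.037 171.7
t 6.9 p [0.6231 0.095  0.1582] yaw 172.2 q6 -2.17 F [ 0.   0.5 -1.2] w 12.4 | turn 0.03 then shift [5.68 1.36 5.13] | shift now [5.68 1.38 5.13] tilt 0.09
```

View pics/w4.png

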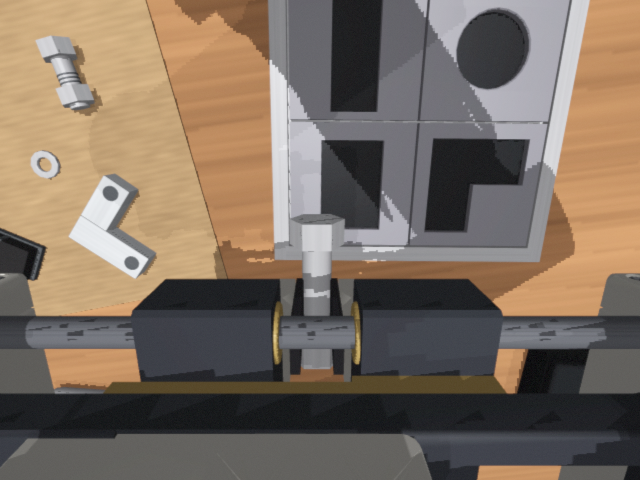

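The bolt is held straight, head at (317,232). Ahead are the wells: slot (356,55), round (492,48), rectangle (352,183) and L (474,185), its raised square toward world (+x,+y). The grey bracket at (110,225) has its corner pointing to -y. Now place the bolt.

Request:
{"fn": "jog_arm", "kwargs": {
  "commands": [
    [[0.95,0.22,0],[0,0,0.2],8],
    [[0.95,0.22,0],[0,0,0],8],
    [[0.95,0.22,0.3],[0,0,0],8],
    [[0.95,0.22,0.8],[0,0,0],8],
    [[0.95,0.22,0.8],[0,0,0],8],
    [[0.95,0.22,0.8],[0,0,0],8],
    [[0,0,0.8],[0,0,0],8],
    [[0,0,0.8],[0,0,0],8]
  ]
}}

```text
clock: 7.7
ee_pos: [0.4873, 0.1491, 0.0514]
orientation: [0.247, 3.131, 0.001]
ft_force: [0.4, 0.2, -1.2]
width: 0.138
grasp_force: 29.9
```

Request:
{"fn": "jog_arm", "kwargs": {
  "commands": [
    [[0,0,0.4],[0,0,0],8],
    [[0,0,0],[0,0,0],8],
    [[0,0,0],[0,0,0],8]
  ]
}}

```text
clock: 8.0
ee_pos: [0.4884, 0.1494, 0.042]
orientation: [0.247, 3.132, 0.0]
ft_force: [0.8, 0.1, -0.4]
width: 0.139
grasp_force: 29.9
```

```bash
python3 -c "
from h import *
go(.4875,.147,.0185,-9)"
```

```text
t 8.0 p [0.4884 0.1494 0.042 ] yaw 171.0 q6 -2.41 F [ 0.8  0.1 -0.4] w 12.2 | turn -0.01 then shift [ 0.02 -0.1   0.94] | shift now [ 0.02 -0.1   0.94] tilt 0.01
```

Request:
{"fn": "jog_arm", "kwargs": {
  "commands": [
    [[0,-0.08,0.4],[0,0,0],8],
    [[0,0,0.4],[0,0,0],8],
    [[0,0,0.15],[0,0,0],8],
    [[0,0,0.06],[0,0,0],8],
    [[0,0,0],[0,0,0],8]
  ]
}}

```text
clock: 8.5
ee_pos: [0.4872, 0.1472, 0.0166]
orientation: [-0.246, -3.131, 0.002]
ft_force: [-5.0, -1.7, 9.0]
width: 0.135
grasp_force: 30.2
```

Request:
{"fn": "jog_arm", "kwargs": {
  "commands": [
    [[0,0,0],[0,0,0],34],
    [[0,0,0],[0,0,0],34],
    [[0,0,0],[0,0,0],34],
    [[0,0,-1],[0,0,0],70],
    [[0,-1,-1],[0,0,0],70],
    [[0,-1,-1],[0,0,0],70],
    [[0,-1,-0.6],[0,0,0],70],
    [[0,-1,0],[0,0,0],70]
  ]
}}

```text
clock: 9.3
ee_pos: [0.4733, 0.0487, 0.1086]
orientation: [0.245, 3.128, 0.003]
ft_force: [0.3, 0.1, -0.5]
width: 0.77
grasp_force: 0.0
```

Run:
```python
from h import *
mt=manip.camera_model("top"); w=np.load("w2.npz")
im,d,m=cam("top"); 
for c in blobs(im,grey(im,150),80,3000,(415,230,450,265))+blobs(im,grey(im,150),60,2000,(200,232,235,285)):
    print(cv2.minAreaRect(c),plane(mt,cv2.minAreaRect(c)[0],.021).round(4))
print("w2",plane(w,(220,121),.021))
save("t2.png",cv2.resize(im[150:310,110:470],None,fx=2.2,fy=2.2,interpolation=cv2.INTER_CUBIC))
go(.4975,-.311,.013,-9)
```

```text
((430.5, 248.0), (18.0, 17.0), 90.0) [[ 0.4959 -0.3099  0.021 ]]
w2 [[ 0.49793646 -0.31279236  0.021     ]]
t 9.35 p [0.4712 0.046  0.1073] yaw 171.0 q6 -2.24 F [-2.6 -3.9 -2.5] w 68.7 | turn -0.0 then shift [ -3.27 -13.94   3.76] | shift now [ -3.28 -13.94   3.76] tilt 0.07
```

View pics/t2.png

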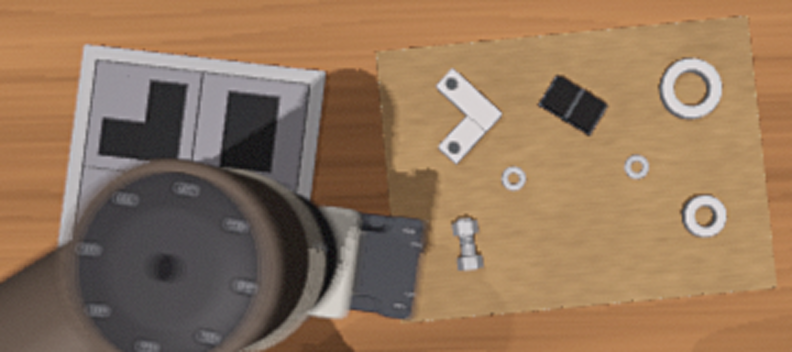

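The bolt has left the cardboard, though the arm hides the slot here. The collar stands alone at crop (704,216). Move on to the collar.

Request:
{"fn": "jog_arm", "kwargs": {
  "commands": [
    [[-0.3,-1,0],[0,0,0],70],
    [[-0.3,-1,0],[0,0,0],70],
    [[-0.3,-1,0],[0,0,0],70],
    [[-0.3,-1,0],[0,0,0],70],
    [[-0.3,-1,0],[0,0,0],70],
    [[-0.3,-1,0],[0,0,0],70],
    [[-0.3,-1,0],[0,0,0],70],
    [[-0.3,-1,0],[0,0,0],70]
  ]
}}

```text
clock: 10.15
ee_pos: [0.5001, -0.1591, 0.1061]
orientation: [-0.247, -3.132, -0.0]
ft_force: [1.2, 0.6, -0.1]
width: 0.798
grasp_force: 0.0
```

Request:
{"fn": "jog_arm", "kwargs": {
  "commands": [
    [[-0.2,-1,0],[0,0,0],70],
    [[-0.2,-1,0],[0,0,0],70],
    [[-0.2,-1,0],[0,0,0],70],
    [[-0.1,-1,0],[0,0,0],70],
    [[0,-0.6,0.6],[0,0,0],70],
    [[0,0,0.8],[0,0,0],70],
    [[0,0,0],[0,0,0],70],
    [[0,0,0],[0,0,0],70]
  ]
}}

```text
clock: 10.95
ee_pos: [0.4988, -0.2741, 0.0707]
orientation: [-0.246, -3.13, -0.0]
ft_force: [0.6, -0.2, -0.1]
width: 0.795
grasp_force: 0.0
```

```bash
python3 -c "
from h import *
go(.497,-.3115,.013,-9)"
```

```text
t 10.95 p [ 0.4988 -0.2741  0.0707] yaw 171.0 q6 -1.57 F [ 0.6 -0.2 -0.1] w 69.6 | turn 0.0 then shift [-0.17 -1.49  2.31] | shift now [-0.17 -1.49  2.31] tilt 0.1
```

Request:
{"fn": "jog_arm", "kwargs": {
  "commands": [
    [[-0.1,-0.75,0],[0,0,0],70],
    [[-0.07,-0.75,0],[0,0,0],70],
    [[0,0,0.8],[0,0,0],70],
    [[0,0,0.8],[0,0,0],70],
    [[0,0,0.7],[0,0,0],70],
    [[0,0,0],[0,0,0],70],
    [[0,0,0],[0,0,0],32],
    [[0,0,0],[0,0,0],32]
  ],
  "newtons": 25
}}

```text
clock: 11.75
ee_pos: [0.4988, -0.3121, 0.0152]
orientation: [0.245, 3.13, -0.001]
ft_force: [-0.0, -0.2, -0.8]
width: 0.675
grasp_force: 0.0
```

Request:
{"fn": "jog_arm", "kwargs": {
  "commands": [
    [[0,0,0],[0,0,0],32],
    [[0,0,0],[0,0,0],32],
    [[0,0,0],[0,0,0],32]
  ]
}}

```text
clock: 12.05
ee_pos: [0.498, -0.3121, 0.0145]
orientation: [0.246, 3.131, -0.0]
ft_force: [-0.7, 0.7, 2.9]
width: 0.437
grasp_force: 25.0
```

Request:
{"fn": "jog_arm", "kwargs": {
  "commands": [
    [[0,0,-0.8],[0,0,0],32],
    [[0,0,-1],[0,0,0],32],
    [[0,0.5,-1],[0,0,0],32],
    [[0,1,-0.5],[0,0,0],32],
    [[0,1,0],[0,0,0],32],
    [[0.15,1,0],[0,0,0],32],
    [[0.15,1,0],[0,0,0],32],
    [[0.15,1,0],[0,0,0],32]
  ]
}}

```text
clock: 12.85
ee_pos: [0.5079, -0.1735, 0.0965]
orientation: [0.247, 3.132, 0.0]
ft_force: [0.1, -0.3, -0.5]
width: 0.434
grasp_force: 25.0
```

Request:
{"fn": "jog_arm", "kwargs": {
  "commands": [
    [[0.15,1,0],[0,0,0],32],
    [[0.15,1,0],[0,0,0],32],
    [[0.15,1,0],[0,0,0],32],
    [[0.15,1,0],[0,0,0],32],
    [[0.15,1,0],[0,0,0],32],
    [[0.15,1,0],[0,0,0],32],
    [[0.15,1,0],[0,0,0],32],
    [[0.15,1,0],[0,0,0],32]
  ]
}}

```text
clock: 13.65
ee_pos: [0.5095, 0.0287, 0.0965]
orientation: [0.247, 3.132, 0.0]
ft_force: [0.8, 0.5, -1.2]
width: 0.436
grasp_force: 25.0
```

```bash
python3 -c "
from h import *
go(.503,.2525,.0165,-9)"
```

```text
t 13.65 p [0.5095 0.0287 0.0965] yaw 171.0 q6 -2.17 F [ 0.8  0.5 -1.2] w 38.2 | turn -0.0 then shift [1.66 8.8  3.2 ] | shift now [1.66 8.8  3.2 ] tilt 0.01
```

Request:
{"fn": "jog_arm", "kwargs": {
  "commands": [
    [[0.2,1,0],[0,0,0],32],
    [[0.2,1,0],[0,0,0],32],
    [[0.2,1,0],[0,0,0],32],
    [[0.2,1,0],[0,0,0],32],
    [[0.2,1,0],[0,0,0],32],
    [[0.2,1,0],[0,0,0],32],
    [[0.2,1,0],[0,0,0],32],
    [[0.2,1,0],[0,0,0],32]
  ]
}}

```text
clock: 14.45
ee_pos: [0.5012, 0.2325, 0.0965]
orientation: [0.247, 3.132, 0.0]
ft_force: [1.1, -0.1, -0.1]
width: 0.442
grasp_force: 25.0
```

Request:
{"fn": "jog_arm", "kwargs": {
  "commands": [
    [[0,0.3,0.5],[0,0,0],32],
    [[0,0,0.8],[0,0,0],32],
    [[0,0,0.5],[0,0,0],32],
    [[0,0,0],[0,0,0],32],
    [[0,0,0],[0,0,0],32]
  ]
}}

```text
clock: 14.95
ee_pos: [0.5027, 0.2384, 0.0512]
orientation: [-0.247, -3.131, 0.001]
ft_force: [0.7, -0.2, -0.3]
width: 0.441
grasp_force: 25.0
```

```bash
python3 -c "
from h import *
go(.503,.2525,.0165,-9)"
```

```text
t 14.95 p [0.5027 0.2384 0.0512] yaw 171.0 q6 -2.52 F [ 0.7 -0.2 -0.3] w 38.7 | turn -0.0 then shift [0.08 0.56 1.39] | shift now [0.08 0.56 1.39] tilt 0.06
```

Request:
{"fn": "jog_arm", "kwargs": {
  "commands": [
    [[0.08,0.56,0],[0,0,0],32],
    [[0,0,0.5],[0,0,0],32],
    [[0,0,0.5],[0,0,0],32],
    [[0,0,0.3],[0,0,0],32],
    [[0,0,0.12],[0,0,0],32],
    [[0,0,0],[0,0,0],32],
    [[0,0,0],[0,0,0],32]
  ]
}}

```text
clock: 15.65
ee_pos: [0.5022, 0.2524, 0.0162]
orientation: [-0.246, -3.131, 0.002]
ft_force: [-5.8, -0.9, 11.2]
width: 0.439
grasp_force: 25.0
```

Request:
{"fn": "jog_arm", "kwargs": {
  "commands": [
    [[0,0,-0.05],[0,0,0],58],
    [[0,0,0],[0,0,0],58],
    [[0,0,0],[0,0,0],58],
    [[0,0,-0.5],[0,0,0],58],
    [[0,0,-1],[0,0,-1],58],
    [[0,0,-1],[0,0,-1],58],
    [[0,0,-1],[0,0,-1],58],
    [[0,0,-1],[0,0,-1],58]
  ]
}}

```text
clock: 16.45
ee_pos: [0.5029, 0.253, 0.1315]
orientation: [-0.417, 3.113, 0.0]
ft_force: [0.1, 0.4, -0.6]
width: 0.662
grasp_force: 0.0
```

Request:
{"fn": "jog_arm", "kwargs": {
  "commands": [
    [[0,0,-0.5],[0,0,-1],58],
    [[0,0,0],[0,0,-1],58],
    [[0,0,0],[0,0,-1],58],
    [[0,0,0],[0,0,-1],58],
    [[0,0,0],[0,0,-1],58],
    [[0,0,0],[0,0,-1],58],
    [[0,0,0],[0,0,-1],58],
    [[0,0,0],[0,0,0],58]
  ]
}}

```text
clock: 17.25
ee_pos: [0.5029, 0.2531, 0.1428]
orientation: [-1.501, 2.759, 0.0]
ft_force: [0.1, 0.5, 0.1]
width: 0.663
grasp_force: 0.0
```

Run:
```python
from h import *
mt=manip.camera_model("top"); w=np.load("w2.npz")
print("pad top",plane(mt,(370.2,197.2),.015),"w2",plane(w,(299.6,260.4),.015))
go(.6095,-.189,.013,57)
im,d,m=cam("wrist"); save("w5.png",im)
```

```text
pad top [[ 0.60839996 -0.1867082   0.015     ]] w2 [[ 0.60923063 -0.19204958  0.015     ]]
t 17.25 p [0.5029 0.2531 0.1428] yaw -122.9 q6 -1.39 F [0.1 0.5 0.1] w 58.1 | turn 0.02 then shift [ 12.51 -13.21   5.19] | shift now [ 12.53 -13.19   5.19] tilt 0.04
```

View pics/w5.png

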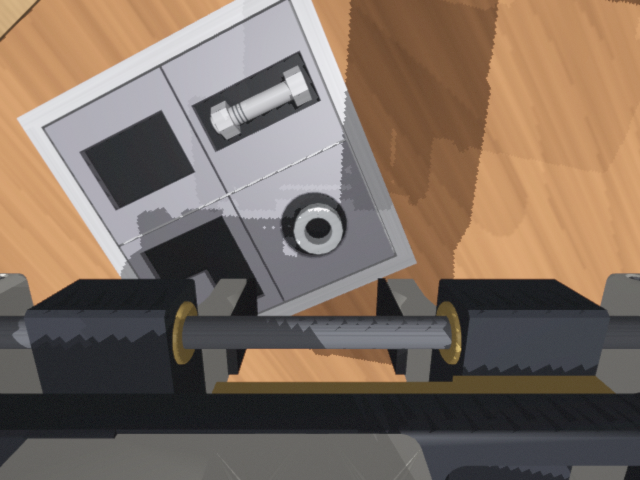

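The long bolt lies in the slot (262,100) and the collar in the round well (318,228), both seated. Now the pad.

Request:
{"fn": "jog_arm", "kwargs": {
  "commands": [
    [[0.95,-1,0],[0,0,0],58],
    [[0.95,-1,0],[0,0,0],58],
    [[0.95,-1,0],[0,0,0],58],
    [[0.95,-1,0],[0,0,0],58],
    [[0.95,-1,0],[0,0,0],58],
    [[0.95,-1,0],[0,0,0],58],
    [[0.95,-1,0],[0,0,0],58],
    [[0.95,-1,0],[0,0,0],58]
  ]
}}

```text
clock: 18.1
ee_pos: [0.5673, -0.0166, 0.1425]
orientation: [-1.494, 2.763, -0.0]
ft_force: [0.6, 0.2, 0.1]
width: 0.66
grasp_force: 0.0
```

Request:
{"fn": "jog_arm", "kwargs": {
  "commands": [
    [[0.95,-1,0],[0,0,0],60],
    [[0.95,-1,0.3],[0,0,0],60],
    [[0.95,-1,0.5],[0,0,0],60],
    [[0.95,-1,0.5],[0,0,0],60],
    [[0.95,-1,0.5],[0,0,0],60],
    [[0,0,0.8],[0,0,0],60],
    [[0,0,0],[0,0,0],60],
    [[0,0,0],[0,0,0],60]
  ]
}}

```text
clock: 18.9
ee_pos: [0.607, -0.1828, 0.0772]
orientation: [1.496, -2.761, -0.0]
ft_force: [0.7, -0.2, 1.2]
width: 0.688
grasp_force: 0.0
```

```bash
python3 -c "
from h import *
go(.609,-.1895,.013,57)
im,d,m=cam('wrist'); save('w6.png',im)"
```

```text
t 18.9 p [ 0.607  -0.1828  0.0772] yaw -123.1 q6 -0.59 F [ 0.7 -0.2  1.2] w 60.2 | turn -0.02 then shift [ 0.18 -0.21  2.57] | shift now [ 0.18 -0.21  2.57] tilt 0.06
```

View pics/w6.png

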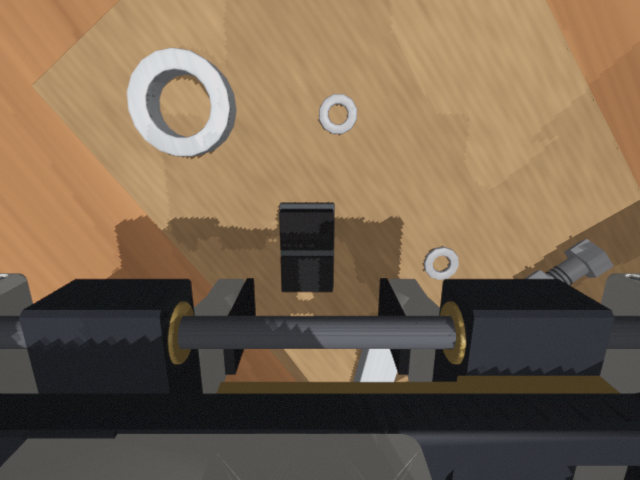

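Run:
```python
from h import *
m=manip.camera_model("wrist")
X=plane(m,[(280,209),(333,209),(333,291),(281,291)],.021); print(X.round(4),X.mean(0)); x=X.mean(0); go(x[0],x[1],.013,57)
```

```text
[[ 0.6098 -0.2225  0.021 ]
 [ 0.5824 -0.2047  0.021 ]
 [ 0.6118 -0.1582  0.021 ]
 [ 0.6406 -0.1769  0.021 ]] [ 0.611167   -0.19053763  0.021     ]
t 18.95 p [ 0.6077 -0.1825  0.078 ] yaw -123.0 q6 -0.59 F [-0.   0.2 -0.2] w 60.1 | turn -0.0 then shift [ 0.19 -0.29  2.6 ] | shift now [ 0.19 -0.29  2.6 ] tilt 0.04
```

The pad is square to the fingers, centred at (306,250), with the wide collar well clear. Descend and grip.

Request:
{"fn": "jog_arm", "kwargs": {
  "commands": [
    [[0.19,-0.29,0],[0,0,0],60],
    [[0,0,0.8],[0,0,0],60],
    [[0,0,0.8],[0,0,0],60],
    [[0,0,0.6],[0,0,0],60],
    [[0,0,0.38],[0,0,0],60],
    [[0,0,0],[0,0,0],60],
    [[0,0,0],[0,0,0],28],
    [[0,0,0],[0,0,0],28]
  ],
  "newtons": 30
}}

```text
clock: 19.75
ee_pos: [0.6115, -0.1908, 0.0135]
orientation: [-1.499, 2.76, -0.001]
ft_force: [0.7, 0.6, 0.8]
width: 0.56
grasp_force: 0.0
```

Request:
{"fn": "jog_arm", "kwargs": {
  "commands": [
    [[0,0,0],[0,0,0],28],
    [[0,0,0],[0,0,0],28],
    [[0,0,0],[0,0,0],28],
    [[0,0,0],[0,0,0],28]
  ]
}}

```text
clock: 20.15
ee_pos: [0.611, -0.1908, 0.0132]
orientation: [-1.499, 2.76, -0.001]
ft_force: [-1.1, 1.4, 4.8]
width: 0.382
grasp_force: 30.0
```

Request:
{"fn": "jog_arm", "kwargs": {
  "commands": [
    [[0,0,-0.8],[0,0,0],28],
    [[0,0,-1],[0,0,1],28],
    [[0,0,-1],[0,0,1],28],
    [[0,0,-1],[0,0,1],28],
    [[0,0,0],[0,0,1],28],
    [[0,0,0],[0,0,1],28],
    [[0,0,0],[0,0,1],28],
    [[0,0,0],[0,0,1],28]
  ]
}}

```text
clock: 20.95
ee_pos: [0.6105, -0.1907, 0.1073]
orientation: [0.403, -3.115, -0.0]
ft_force: [-0.2, -0.6, -1.7]
width: 0.382
grasp_force: 30.0
```

Request:
{"fn": "jog_arm", "kwargs": {
  "commands": [
    [[0,0,0],[0,0,1],28],
    [[0,0,0],[0,0,1],28],
    [[0,0,0],[0,0,1],28],
    [[0,0,0],[0,0,1],28],
    [[0,0,0],[0,0,0],28]
  ]
}}

```text
clock: 21.45
ee_pos: [0.6105, -0.1908, 0.1072]
orientation: [-0.249, -3.131, -0.0]
ft_force: [0.4, -0.4, -0.8]
width: 0.386
grasp_force: 30.0
```

```bash
python3 -c "
from h import *
go(.592,.131,.015,-9)"
```

```text
t 21.45 p [ 0.6105 -0.1908  0.1072] yaw 170.9 q6 -1.73 F [ 0.4 -0.4 -0.8] w 33.8 | turn -0.02 then shift [ 2.74 12.6   3.69] | shift now [ 2.76 12.59  3.69] tilt 0.03
```

Request:
{"fn": "jog_arm", "kwargs": {
  "commands": [
    [[0.22,1,0],[0,0,0],28],
    [[0.22,1,0],[0,0,0],28],
    [[0.22,1,0],[0,0,0],28],
    [[0.22,1,0],[0,0,0],28],
    [[0.22,1,0],[0,0,0],28],
    [[0.22,1,0],[0,0,0],28],
    [[0.22,1,0],[0,0,0],28],
    [[0.22,1,0],[0,0,0],28]
  ]
}}

```text
clock: 22.25
ee_pos: [0.5983, 0.0146, 0.1074]
orientation: [-0.241, -3.132, 0.0]
ft_force: [-0.1, -0.2, -0.8]
width: 0.384
grasp_force: 30.0
```

Request:
{"fn": "jog_arm", "kwargs": {
  "commands": [
    [[0.22,1,0],[0,0,0],28],
    [[0.22,1,0],[0,0,0],28],
    [[0.22,1,0],[0,0,0],28],
    [[0.22,1,0],[0,0,0],28],
    [[0,0.6,0.5],[0,0,0],28],
    [[0,0,0.8],[0,0,0],28],
    [[0,0,0.5],[0,0,0],28],
    [[0,0,0],[0,0,0],28]
  ]
}}

```text
clock: 23.05
ee_pos: [0.5932, 0.1296, 0.0599]
orientation: [-0.245, -3.128, 0.004]
ft_force: [0.3, -0.3, -0.5]
width: 0.381
grasp_force: 30.0
```

```bash
python3 -c "
from h import *
go(.592,.131,.015,-9)"
```

```text
t 23.05 p [0.5932 0.1296 0.0599] yaw 171.0 q6 -2.26 F [ 0.3 -0.3 -0.5] w 33.4 | turn 0.01 then shift [0.05 0.05 1.79] | shift now [0.05 0.05 1.79] tilt 0.27
```

Request:
{"fn": "jog_arm", "kwargs": {
  "commands": [
    [[0.05,0.05,0.5],[0,0,0],28],
    [[0,0,0.5],[0,0,0],28],
    [[0,0,0.4],[0,0,0],28],
    [[0,0,0.3],[0,0,0],28],
    [[0,0,0.14],[0,0,0],28],
    [[0,0,0],[0,0,0],28]
  ]
}}

```text
clock: 23.65
ee_pos: [0.5936, 0.1319, 0.016]
orientation: [-0.246, -3.131, 0.001]
ft_force: [-0.3, -0.5, -0.9]
width: 0.383
grasp_force: 30.0
```

Request:
{"fn": "jog_arm", "kwargs": {
  "commands": [
    [[0,0,0.06],[0,0,0],28],
    [[0,0,0.03],[0,0,0],28],
    [[0,0,0],[0,0,0],28]
  ]
}}

```text
clock: 23.95
ee_pos: [0.5942, 0.1323, 0.0152]
orientation: [0.246, 3.131, 0.001]
ft_force: [-0.3, -0.4, 3.7]
width: 0.384
grasp_force: 30.0
```

Request:
{"fn": "jog_arm", "kwargs": {
  "commands": [
    [[0,0,0],[0,0,0],48],
    [[0,0,0],[0,0,0],48],
    [[0,0,0],[0,0,0],48],
    [[0,0,-0.5],[0,0,0],48],
    [[0,0,-1],[0,0,-1],48],
    [[0,0,-1],[0,0,-1],48],
    [[0,0,-1],[0,0,-1],48],
    [[0,0,-1],[0,0,-1],48]
  ]
}}

```text
clock: 24.75
ee_pos: [0.5938, 0.1321, 0.1288]
orientation: [-0.417, 3.113, 0.0]
ft_force: [0.2, -0.2, 0.7]
width: 0.547
grasp_force: 0.0
```

Request:
{"fn": "jog_arm", "kwargs": {
  "commands": [
    [[0,0,-1],[0,0,-1],50],
    [[0,0,-0.5],[0,0,-1],50],
    [[0,0,0],[0,0,-1],50],
    [[0,0,0],[0,0,-1],50],
    [[0,0,0],[0,0,-1],50],
    [[0,0,0],[0,0,0],50]
  ]
}}

```text
clock: 25.35
ee_pos: [0.5939, 0.1321, 0.1653]
orientation: [-1.204, 2.901, 0.0]
ft_force: [0.0, 1.0, 0.0]
width: 0.57
grasp_force: 0.0
```

```bash
python3 -c "
from h import *
go(.65,-.04,.16,45)"
```

```text
t 25.35 p [0.5939 0.1321 0.1653] yaw -134.9 q6 -1.32 F [0. 1. 0.] w 50.0 | turn 0.02 then shift [ 3.28 -6.46  0.21] | shift now [ 3.29 -6.45  0.21] tilt 0.05
```

Request:
{"fn": "jog_arm", "kwargs": {
  "commands": [
    [[0.47,-0.92,0],[0,0,0],50],
    [[0.47,-0.92,0],[0,0,0],50],
    [[0.47,-0.92,0],[0,0,0],50],
    [[0.47,-0.92,0],[0,0,0],50],
    [[0.47,-0.92,0],[0,0,0],50],
    [[0.47,-0.92,0],[0,0,0],50],
    [[0.47,-0.92,0],[0,0,0],50],
    [[0,0,0],[0,0,0],50]
  ]
}}

```text
clock: 26.15
ee_pos: [0.65, -0.0425, 0.1645]
orientation: [1.194, -2.906, 0.001]
ft_force: [-0.6, -0.4, -0.2]
width: 0.569
grasp_force: 0.0
```

Run:
```python
from h import *
im,d,m=cam("wrist"); save("w7.png",im)
g=grey(im,130,45)
for c in blobs(im,g,1000,30000,(100,0,560,278)):
    a=cv2.approxPolyDP(c,0.03*cv2.arcLength(c,True),True)[:,0]; print(a.tolist(),cv2.contourArea(c)); print(plane(m,a,.021)[:,:2].round(4).tolist())
go(.6187,-.082,.013,45)
```

```text
[[100, 192], [100, 224], [146, 277], [160, 277], [151, 246]] 2108.5
[[0.7598, -0.1957], [0.7831, -0.1793], [0.7949, -0.1203], [0.7859, -0.1112], [0.7679, -0.1352]]
[[372, 119], [292, 121], [294, 200], [321, 200], [322, 150], [372, 149]] 3800.0
[[0.5563, -0.0739], [0.6028, -0.1188], [0.6483, -0.0731], [0.632, -0.0566], [0.6019, -0.0854], [0.5723, -0.0566]]
t 26.2 p [ 0.6496 -0.0413  0.1645] yaw -135.3 q6 -1.03 F [-0.2 -1.  -0.4] w 49.5 | turn -0.05 then shift [ 2.02 -0.28  6.06] | shift now [ 2.02 -0.29  6.06] tilt 0.01
```

View pics/w7.png

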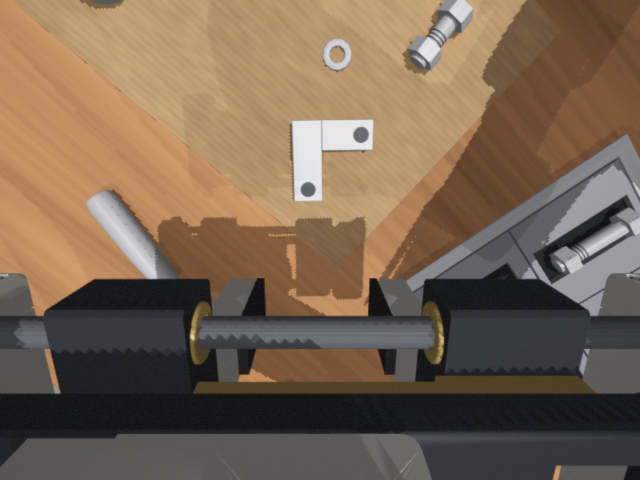

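The bracket's corner is at (292,121), its gripping arm runs down to (307,200), and θ≈45°. The short bolt at (440,35) and washer at (337,54) are clear. Grip the arm just beyond the inner corner.

```bash
python3 -c "
from h import *
go(.6197,-.0835,.013,45)"
```

```text
t 26.2 p [ 0.6496 -0.0413  0.1645] yaw -135.3 q6 -1.03 F [-0.2 -1.  -0.4] w 49.5 | turn -0.05 then shift [ 2.04 -0.35  6.06] | shift now [ 2.04 -0.36  6.06] tilt 0.01
```

Request:
{"fn": "jog_arm", "kwargs": {
  "commands": [
    [[0.7,-0.08,0.5],[0,0,0],50],
    [[0.7,-0.08,0.7],[0,0,0],50],
    [[0.64,-0.06,0.8],[0,0,0],50],
    [[0,0,0.8],[0,0,0],50],
    [[0,0,0.8],[0,0,0],50],
    [[0,0,0.4],[0,0,0],50],
    [[0,0,0],[0,0,0],50],
    [[0,0,0],[0,0,0],50]
  ]
}}

```text
clock: 27.0
ee_pos: [0.6178, -0.0795, 0.065]
orientation: [-1.202, 2.902, -0.001]
ft_force: [-0.0, -0.7, 0.2]
width: 0.569
grasp_force: 0.0
```

```bash
python3 -c "
from h import *
go(.6197,-.0835,.013,45)"
```

```text
t 27.0 p [ 0.6178 -0.0795  0.065 ] yaw -135.0 q6 -0.97 F [-0.  -0.7  0.2] w 49.9 | turn 0.0 then shift [ 0.06 -0.17  2.08] | shift now [ 0.06 -0.17  2.08] tilt 0.04
```

Request:
{"fn": "jog_arm", "kwargs": {
  "commands": [
    [[0.06,-0.17,0.6],[0,0,0],50],
    [[0,0,0.6],[0,0,0],50],
    [[0,0,0.6],[0,0,0],50],
    [[0,0,0.28],[0,0,0],50],
    [[0,0,0],[0,0,0],50],
    [[0,0,0],[0,0,0],18],
    [[0,0,0],[0,0,0],18],
    [[0,0,0],[0,0,0],18]
  ],
  "newtons": 40
}}

```text
clock: 27.8
ee_pos: [0.6198, -0.0839, 0.0131]
orientation: [-1.202, 2.901, -0.001]
ft_force: [0.2, 0.1, 1.3]
width: 0.358
grasp_force: 0.0
```

Request:
{"fn": "jog_arm", "kwargs": {
  "commands": [
    [[0,0,0],[0,0,0],18],
    [[0,0,0],[0,0,0],18],
    [[0,0,0],[0,0,0],18]
  ]
}}

```text
clock: 28.1
ee_pos: [0.6196, -0.0839, 0.0129]
orientation: [-1.202, 2.902, -0.0]
ft_force: [-0.8, 1.1, 4.9]
width: 0.273
grasp_force: 40.0
```

Request:
{"fn": "jog_arm", "kwargs": {
  "commands": [
    [[0,0,-0.8],[0,0,0],18],
    [[0,0,-1],[0,0,1],18],
    [[0,0,-1],[0,0,1],18],
    [[0,0,-1],[0,0,1],18],
    [[0,0,0],[0,0,1],18],
    [[0,0,0],[0,0,1],18],
    [[0,0,0],[0,0,1],18],
    [[0,0,0],[0,0,1],18]
  ]
}}

```text
clock: 28.9
ee_pos: [0.6189, -0.0839, 0.107]
orientation: [0.075, -3.14, -0.0]
ft_force: [-0.3, -0.4, -1.4]
width: 0.267
grasp_force: 40.0
```

Request:
{"fn": "jog_arm", "kwargs": {
  "commands": [
    [[0,0,0],[0,0,1],18],
    [[0,0,0],[0,0,1],18],
    [[0,0,0],[0,0,0],18]
  ]
}}

```text
clock: 29.2
ee_pos: [0.6189, -0.0839, 0.1069]
orientation: [-0.249, -3.131, -0.0]
ft_force: [-0.4, -0.5, -2.3]
width: 0.269
grasp_force: 40.0
```

```bash
python3 -c "
from h import *
go(.6087,.2146,.0147,-9)
im,d,m=cam('wrist'); save('w8.png',im)"
```

```text
t 29.2 p [ 0.6189 -0.0839  0.1069] yaw 170.9 q6 -1.91 F [-0.4 -0.5 -2.3] w 23.6 | turn -0.02 then shift [ 2.27 11.73  3.69] | shift now [ 2.29 11.73  3.69] tilt 0.04
```

View pics/w8.png

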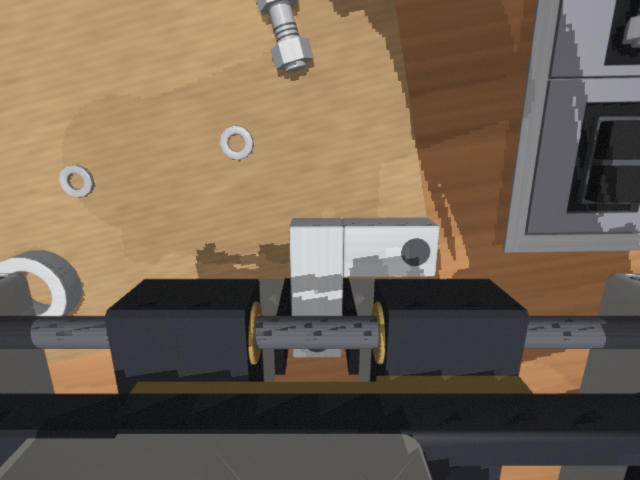

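The bracket is held level, its corner at (292,222), i.e. toward world (-x,-y) as the well wants. The pad lies in its well at (615,160).

Request:
{"fn": "jog_arm", "kwargs": {
  "commands": [
    [[0.2,1,0],[0,0,0],18],
    [[0.2,1,0],[0,0,0],18],
    [[0.2,1,0],[0,0,0],18],
    [[0.2,1,0],[0,0,0],18],
    [[0.2,1,0],[0,0,0],18],
    [[0.2,1,0],[0,0,0],18],
    [[0.2,1,0],[0,0,0],18],
    [[0.2,1,0],[0,0,0],18]
  ]
}}

```text
clock: 30.05
ee_pos: [0.6107, 0.1208, 0.1072]
orientation: [-0.241, -3.132, 0.0]
ft_force: [0.0, 0.2, -1.0]
width: 0.265
grasp_force: 40.0
```

Request:
{"fn": "jog_arm", "kwargs": {
  "commands": [
    [[0.2,1,0],[0,0,0],18],
    [[0.2,1,0],[0,0,0],18],
    [[0.2,1,0],[0,0,0],18],
    [[0.07,0.73,0],[0,0,0],18],
    [[0,0,0.8],[0,0,0],18],
    [[0,0,0.7],[0,0,0],18],
    [[0,0,0],[0,0,0],18],
    [[0,0,0],[0,0,0],18]
  ]
}}

```text
clock: 30.85
ee_pos: [0.6092, 0.2144, 0.0698]
orientation: [-0.245, -3.132, 0.001]
ft_force: [-0.9, 1.1, -0.9]
width: 0.264
grasp_force: 40.0
```

```bash
python3 -c "
from h import *
go(.6087,.2146,.0147,-9)"
```

```text
t 30.85 p [0.6092 0.2144 0.0698] yaw 171.1 q6 -2.37 F [-0.9  1.1 -0.9] w 23.1 | turn 0.01 then shift [0.02 0.01 2.2 ] | shift now [0.02 0.01 2.2 ] tilt 0.05
```

Request:
{"fn": "jog_arm", "kwargs": {
  "commands": [
    [[0,0,0.6],[0,0,0],18],
    [[0,0,0.6],[0,0,0],18],
    [[0,0,0.4],[0,0,0],18],
    [[0,0,0.3],[0,0,0],18],
    [[0,0,0.2],[0,0,0],18],
    [[0,0,0.06],[0,0,0],18],
    [[0,0,0],[0,0,0],18],
    [[0,0,0],[0,0,0],18]
  ]
}}

```text
clock: 31.65
ee_pos: [0.6094, 0.2148, 0.0163]
orientation: [0.246, 3.131, 0.001]
ft_force: [-0.3, -0.5, -1.6]
width: 0.267
grasp_force: 40.0
```

Request:
{"fn": "jog_arm", "kwargs": {
  "commands": [
    [[0,0,0.05],[0,0,0],18],
    [[0,0,0.04],[0,0,0],18],
    [[0,0,0],[0,0,0],18],
    [[0,0,0],[0,0,0],18]
  ]
}}

```text
clock: 32.05
ee_pos: [0.6095, 0.2149, 0.0149]
orientation: [0.246, 3.131, 0.001]
ft_force: [-2.4, -0.5, 6.0]
width: 0.269
grasp_force: 40.0
```

Request:
{"fn": "jog_arm", "kwargs": {
  "commands": [
    [[0,0,0],[0,0,0],38],
    [[0,0,0],[0,0,0],38],
    [[0,0,0],[0,0,0],38],
    [[0,0,-0.5],[0,0,0],38],
    [[0,0,-1],[0,0,0],38],
    [[0,0,-1],[0,0,0],38],
    [[0,0,-1],[0,0,0],38],
    [[0,0,-1],[0,0,0],38]
  ]
}}

```text
clock: 32.85
ee_pos: [0.6091, 0.2146, 0.1281]
orientation: [0.246, 3.131, 0.001]
ft_force: [1.2, -0.2, 0.2]
width: 0.435
grasp_force: 0.0
```

Request:
{"fn": "jog_arm", "kwargs": {
  "commands": [
    [[0,-1,-0.5],[0,0,0],50],
    [[0,-1,-0.5],[0,0,0],50],
    [[0,-1,-0.5],[0,0,0],50],
    [[0,-1,-0.5],[0,0,0],50],
    [[0,-1,0],[0,0,0],50],
    [[0,-1,0],[0,0,0],50],
    [[0,-1,0],[0,0,0],50],
    [[0,-1,0],[0,0,0],50]
  ]
}}

```text
clock: 33.65
ee_pos: [0.5771, 0.0154, 0.1767]
orientation: [0.247, 3.132, 0.0]
ft_force: [0.3, 0.2, -0.1]
width: 0.573
grasp_force: 0.0
```

Request:
{"fn": "jog_arm", "kwargs": {
  "commands": [
    [[0,-1,0],[0,0,0],50],
    [[0,-1,0],[0,0,0],50],
    [[0,-1,0],[0,0,0],50],
    [[0,-1,0],[0,0,0],50],
    [[0,-1,0],[0,0,0],50],
    [[0,-1,0],[0,0,0],50],
    [[0,-1,0],[0,0,0],50],
    [[0,0,0],[0,0,0],50]
  ]
}}

```text
clock: 34.45
ee_pos: [0.5491, -0.1585, 0.1765]
orientation: [-0.25, -3.131, 0.0]
ft_force: [-0.3, -0.3, 0.7]
width: 0.573
grasp_force: 0.0
```

Run:
```python
from h import *
s=manip.read_state(); print(s["clock"],s["ee_pos"],s["ft_force"].round(1))
a,_,m=cam("top"); b,_,_=cam("scene")
A=cv2.resize(a[160:300,125:270],(396,382),interpolation=cv2.INTER_CUBIC); B=cv2.resize(b[140:265,330:490],(400,382),interpolation=cv2.INTER_CUBIC); save("fin.png",np.hstack([A,B]))
P=depthpts(m,cam("top")[1])
for n,p in dict(rect=(.594,.132),ell=(.609,.215),slot=(.487,.147)).items():
    i=np.argmin(((P[...,:2]-p)**2).sum(2)); print(n,P.reshape(-1,3)[i].round(4))
```

```text
34.45 [ 0.54913121 -0.158479    0.17647011] [-0.3 -0.3  0.7]
rect [0.5774 0.1023 0.5721]
ell [0.7221 0.2253 0.0014]
slot [0.4941 0.0991 0.5815]
```

View pics/fin.png

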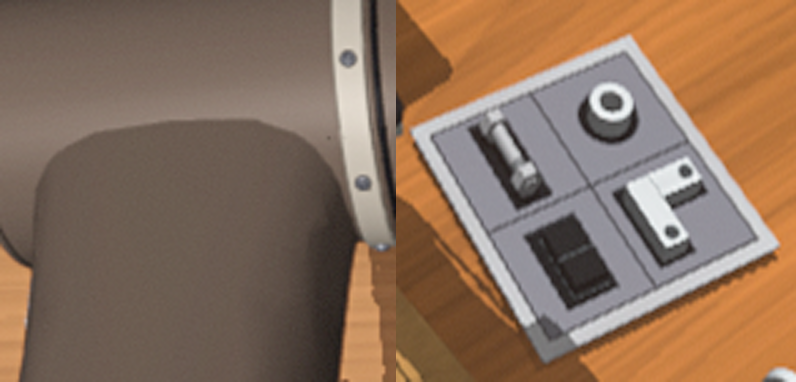

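The scene crop (right half) shows all four parts inside their wells: bolt (512,150), collar (610,105), pad (570,265), bracket (660,205). The arm covers the top view (left half). One height check by depth, then hand in.

Run:
```python
from h import *
im,d,m=cam("scene"); P=depthpts(m,d).reshape(-1,3)
for n,p,r in [("bracket A",(.625,.212),.006),("bracket corner",(.579,.213),.006),("bracket B",(.588,.255),.006),("pad a",(.575,.135),.006),("pad b",(.611,.129),.006),("collar",(.503,.2525),.02),("bolt ends",(.487,.147),.034)]:
    q=P[((P[:,:2]-p)**2).sum(1)<r*r]; print(n,len(q),np.percentile(q[:,2],[10,50,90]).round(4))
```

```text
bracket A 19 [0.0208 0.0235 0.0245]
bracket corner 30 [0.0047 0.0163 0.0224]
bracket B 19 [0.0205 0.0219 0.0249]
pad a 14 [0.021  0.0234 0.0258]
pad b 14 [0.021  0.0226 0.0245]
collar 226 [0.0056 0.0208 0.0259]
bolt ends 518 [0.0041 0.0117 0.0247]
```

```bash
python3 -c "
from h import *
print(manip.close_job())"
```

```text
the job is handed in; nothing more can be done
None
```

The job is handed in: the last scene view shows the long bolt, small collar, brake pad and L-bracket each in its own well, the measured pad and bracket tops are level, and the short bolt, wide collar and pink bracket were not touched.

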